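# Open the bench-top steam oven through its vent catch

### The arm

A 6-joint arm with a two-finger parallel gripper is mounted at the origin on the work surface; the furniture and walls round the work are solid. World frame = base frame: x ahead of the robot, y to its left, z up, the work surface at z = 0. Lengths are in m, angles in rad, forces in N, time in s.
With the tool pointing down it reaches from about 0.35 to 0.975 m from the base axis. Payload 4.9 kg.
Tool frame: the origin (TCP) lies at the very end of the fingers, on their centre line; the grasp point (between the pads) lies 19 mm behind it; x points along the fingers, z is the direction in which the jaws open and shut, and the axes are right-handed (so a half turn about x gives the same grasp; the last joint's range is limited). The gripper opens to 85 mm and grips with 20 to 120 N. Pads are 22 mm wide; open, the fingers measure 114 mm over their backs; the gripper's body (76 mm by 85 mm) begins 54 mm behind the grasp point. The pads swing forward as they close: fully open they stand 13 mm farther back than shut.
Start: joints at [1.023, 0.053, 1.613, -0, 1.476, -0.119], TCP at [0.26, 0.568, 0.231] pointing down, gripper open.
Joint ranges: [-3.01, 3.01], [-1.01, 2.22], [0.06, 2.58], [-1.02, 4.17], [0.09, 2.62], [-3.14, 3.14]. Speed limits (rad/s): [2.57, 2.57, 3.14, 3.14, 3.14, 3.14].

### API

Orientations are given as a rotation vector (axis times angle).
In Python, from station import ctrl, imaging gives the robot as it stands. The module is installed in compiled form; this text tells all that it offers.
- The arm moves only by the shell command python3 -m jog 'ROWS' [FORCE]. ROWS is JSON, a list that holds one entry, the list of rows, each a list of 5 numbers: the shift along the tool's x, y, z in m, then the turn about the tool's x in rad, then the closure, from -1 (fully open) to 1 (shut). A call has 1 to 12 rows; each row is the pose to reach, as a shift and turn from the pose measured when the call began, along the tool's axes at that moment; what a row does not reach only later rows make up. A row lasts 1/10 s, in which the tool goes at most 50 mm and 8.59 degrees, less where a joint would pass 70% of its speed; a pose out of reach is approached as far as the arm can. A call with a gripper value outside its range is refused whole. The fingers move at their own pace and stop on an object; FORCE is the grip in N (left out, the last holds). Time passes only in rows, so rows that repeat a pose let the fingers close. It gives the time, the measured TCP pose, the force and the opening at its end, in the units of the state.
- ctrl.get_obs(): the state, without advancing time (a new reading comes with each control period).
- imaging.get_image(name): name is "scene" or "top" or "wrist"; returns a dict with "color" (384x512x3 uint8, red, green, blue), "intrinsics" (3x3 intrinsics, pixels), "R" (3x3) and "t" (3): a world point X has camera coordinates R X + t. Camera axes: x right, y down, z forward; pixel columns grow to the right and rows downward; lengths in m; the calibration is good to about 2 mm. The wrist camera is an equidistant fisheye: a pixel r from the principal point sees the ray r / f radians off the axis. A picture is of the moment at which its call begins. There is no depth.
- ctrl.finish_job(): hands the job in, once; it reports no verdict.
The state is a dict: "t": time; "q": joint angles; "dq": joint speeds; "effort": joint torques, N m; "tool_pos": TCP position; "tool_rot": TCP orientation; "contact_force": force on the tool from outside, world axes, zero at the start; "wrist_torque": the same for the moment, N m; "opening": finger opening in m.
Only numpy, scipy, OpenCV 4.12 (cv2) and the standard library are available. Lean on these libraries where they do the work, as an engineer would, in place of code of your own. Each camera call takes 0.05 s, during which the arm holds its last target.

### The job

Open the small steam oven the safe way: push the left end of its cross handle down until the door springs out onto its vent catch, and leave the door on that catch for two seconds. Then push the right end of the handle down until the catch lets go, pull the door by its handle (a fingertip hooked behind the bar is enough) and swing it wide open, clearly past a right angle, and leave it standing there, still. Do not force the handle, do not fling the door, and do not disturb the foil cups, the jar or the shaker beside the oven.

Things in the scene. Friction and masses are not known exactly. Their poses are not given: they have to be found in the camera images.
- oven: bench-top steam oven of brushed steel, 400 wide x 200 deep x 280 mm high, fixed. Origin on the worktop below the middle of its front frame; +x into the oven, +y to the hinge side (robot's left), z up. The shut door (26 mm thick, dark window, z = 42 to 268 mm) covers the frame left of the black control panel, its outer face 30 mm in front of the origin
- door (a joint): door angle in rad: 0 shut, grows as the free edge swings out to the robot, stop at 1.9. A damped spring plunger pushes it open (14 N at the edge when shut): onto the vent catch it springs to about 0.065, let go from there to about 0.16. Beyond, it turns with light friction (0.15 N m) and stays where left. About 2 kg, 295 mm wide
- handle (a joint): turn of the cross handle about the door's normal, rad: 0 level, + = right end down, stops +-0.36, sprung to 0. Left end down by 0.1 to 0.26 frees the shut door to the vent catch (there the load on the bolt may keep it tilted); then right end down by 0.1 to 0.26 past level frees it. Needs 4 to 12 N. As the door springs out the bar slides 10 to 25 mm to the robot under the finger
- strike_plate (a point): middle of a steel strike, 72 mm high, standing out 40 mm from the frame right of the door's free edge at handle height. Its two teeth gate the handle's bolt: one holds the shut door, the second is the vent catch. Their height differs by up to 3 mm either way from oven to oven (not shown), hence the spread of the angles at which the handle lets go
- door_hinge (a point): point on the door's upright hinge axis at the handle's height (235 mm); its axes are the door's: x inward through the door, -y along the door to its free edge, z up
- door_edge (a point): middle of the door's thickness at its free (right) edge, at handle height, 295 mm from the hinge axis
- handle_middle (a point): centre of the handle's black cross bar: round, 18 mm thick, 138 mm long, level along the door, 225 mm from the hinge, 59 mm in front of the door's face, 36 mm below the roof (its top). One round post (30 mm, disc 38 mm) carries it at its middle; beside the post the space behind the bar is 50 mm deep and open from above for hooking with fingertips
- handle_left (a point): top of the bar's left half, 50 mm from its middle: press here for the vent catch
- handle_right (a point): top of the bar's right half, 50 mm from its middle: press here to free the vent catch
- cup_a_middle (a point): centre of an empty pleated foil cup, 85 mm wide, 48 mm high, on the worktop right of the door's swing; leave alone
- cup_b_middle (a point): centre of a second such foil cup; leave alone
- jar_middle (a point): spice jar with a dark cap, 44 mm wide, 105 mm high, on the worktop right of the door's swing; the point is 50 mm above its foot; leave alone
- shaker_middle (a point): clear sugar shaker with a grey top, 44 mm wide, 90 mm high, on the worktop right of the door's swing; the point is 50 mm above its foot; leave alone

How it is judged:
On the way, in this order (a step that is already met when the one before it is completed fails the run):
1. the door rests on its vent catch for a second and a half (value of joint door between 0.04 and 0.085 rad), for 1.5 s.
2. the door, free of the vent catch, is being swung open by its handle (value of joint door above 0.3 rad and contact force between the fingers and handle above 0.2 N).
At the end, for the whole second after the job is handed in: the door stands still, open more than 1.6 rad (92 degrees), after having rested on its vent catch for 1.5 s; foil cups, jar and shaker within 20 mm of where they stood (value of joint door above 1.6 rad and velocity of joint door between -0.05 and 0.05 rad/s and distance of each of cup_a_middle, cup_b_middle, jar_middle, shaker_middle from where it was at the start of the episode below 0.02 m); the robot touches nothing.
It fails at once if a foil cup is pushed more than 20 mm (distance of any of cup_a_middle, cup_b_middle from where it was at the start of the episode above 0.02 m).
It fails at once if the jar or the shaker is pushed more than 20 mm (distance of any of jar_middle, shaker_middle from where it was at the start of the episode above 0.02 m).
It fails at once if the door is flung (faster than 2.5 rad/s) (velocity of joint door above 2.5 rad/s or velocity of joint door below -2.5 rad/s).
It fails at once if the handle is forced (more than 60 N from the fingers) (contact force between the fingers and handle above 60 N).
It also fails if it takes over 64 s, if anything falls off the work surface, if the arm or the gripper's body presses on something with over 40 N, if the wrist force passes 120 N, or if a joint passes its speed limit or range.

## Working session

There is one attempt and no reset: what is moved stays moved. The work goes in short steps, Python scripts to look and compute and a shell command to move; the robot and the scene stay as the last step left them, time stands still between calls to the robot, and variables do not carry over. Pictures are saved under pics/ and viewed, and the job is handed in when it is done.

```bash
mkdir -p pics; python3 - <<'E'
from station import ctrl, imaging
import cv2,numpy as np
o=ctrl.get_obs();print(o)
for n in("scene","top","wrist"):
    d=imaging.get_image(n);cv2.imwrite(f"pics/{n}0.png",d["color"][:,:,::-1]);print(n,d["intrinsics"],d["R"],d["t"])
    np.savez(f"{n}0.npz",**d)
E
```

```text
{'t': 0.0, 'q': array([ 1.02300522e+00,  5.33317861e-02,  1.61429326e+00,  2.21982343e-05,
        1.47599476e+00, -1.18996448e-01]), 'dq': array([-0.00091004, -0.00076832,  0.00247298,  0.00184703,  0.00038372,
       -0.00099894]), 'effort': array([-8.74164834e-04, -3.93702078e+01, -3.70168984e+01, -3.49807378e-04,
        7.11154891e-03,  1.69663377e-07]), 'tool_pos': array([0.25952587, 0.56788756, 0.23007901]), 'tool_rot': array([-0.8887623 ,  1.38394524,  0.88734016]), 'contact_force': array([-0.47393597,  0.12425996,  0.04799939]), 'wrist_torque': array([-0.02996359,  0.0035457 ,  0.01803347]), 'opening': 0.08528682051729136}
scene [[355.81630864   0.         259.54807124]
 [  0.         355.81630864 194.37027459]
 [  0.           0.           1.        ]] [[ 0.58514465 -0.81092775 -0.00138331]
 [-0.47995448 -0.34494685 -0.80663212]
 [ 0.6536432   0.47266039 -0.59105221]] [-0.40646297  0.347918    0.85315071]
top [[358.8370682    0.         252.59433182]
 [  0.         358.8370682  191.02013996]
 [  0.           0.           1.        ]] [[-0.06050806 -0.9981663  -0.00167442]
 [-0.97404121  0.05941204 -0.21843519]
 [ 0.21813413 -0.01158614 -0.97585002]] [-0.06324143  0.58242778  1.14241575]
wrist [[297.31863964   0.         258.81669524]
 [  0.         297.31863964 192.1867422 ]
 [  0.           0.           1.        ]] [[ 0.41588288  0.909414   -0.00275767]
 [ 0.8670109  -0.39557275  0.30300876]
 [ 0.27446955 -0.12840708 -0.95298378]] [-0.62251482 -0.04048413  0.38136251]
```

View pics/scene0.png

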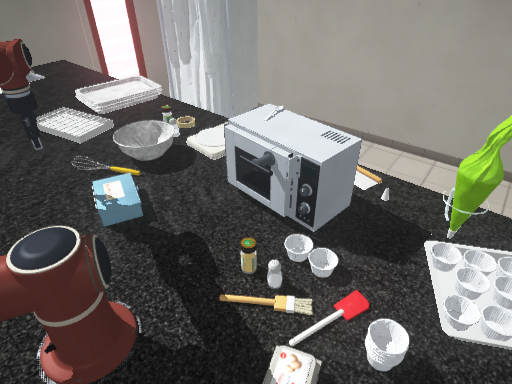

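View pics/top0.png

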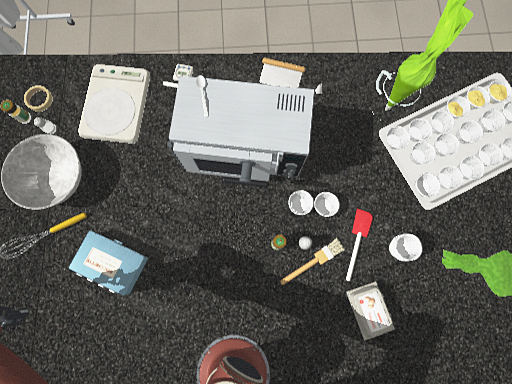

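View pics/wrist0.png

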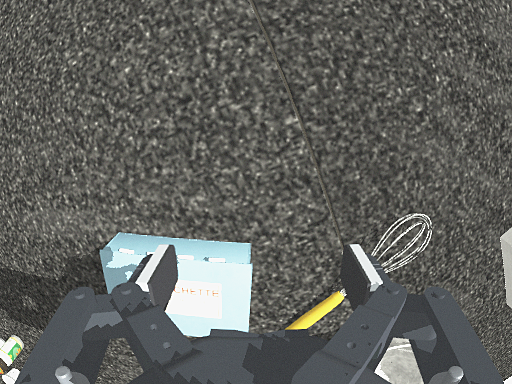

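```bash
python3 - <<'E'
import cv2,numpy as np
from scipy.spatial.transform import Rotation as R
a=cv2.imread("pics/top0.png")[65:260,150:350];cv2.imwrite("pics/top0z.png",cv2.resize(a,None,fx=3,fy=3,interpolation=cv2.INTER_CUBIC))
a=cv2.imread("pics/scene0.png")[90:310,210:400];cv2.imwrite("pics/scene0z.png",cv2.resize(a,None,fx=2.7,fy=2.7,interpolation=cv2.INTER_CUBIC))
print(R.from_rotvec([-0.8887623 ,  1.38394524,  0.88734016]).as_matrix())
E
```

```text
[[-1.07461070e-03 -9.09466536e-01  4.15775738e-01]
 [-1.71902530e-03  4.15777044e-01  9.09464950e-01]
 [-9.99997945e-01  2.62591747e-04 -2.01019445e-03]]
```

View pics/top0z.png

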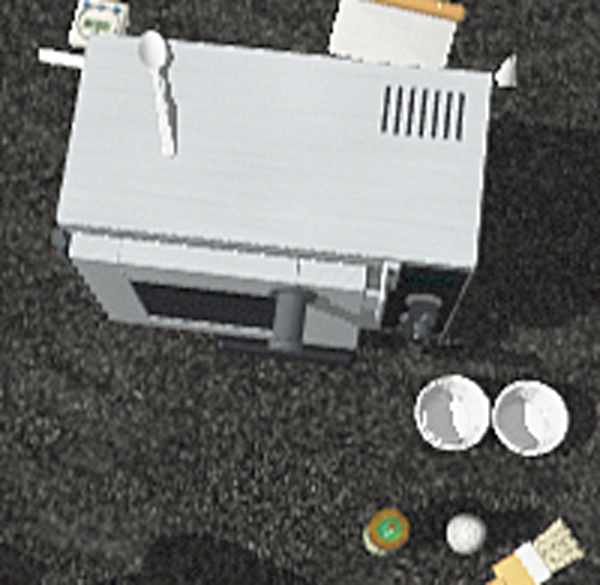

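View pics/scene0z.png

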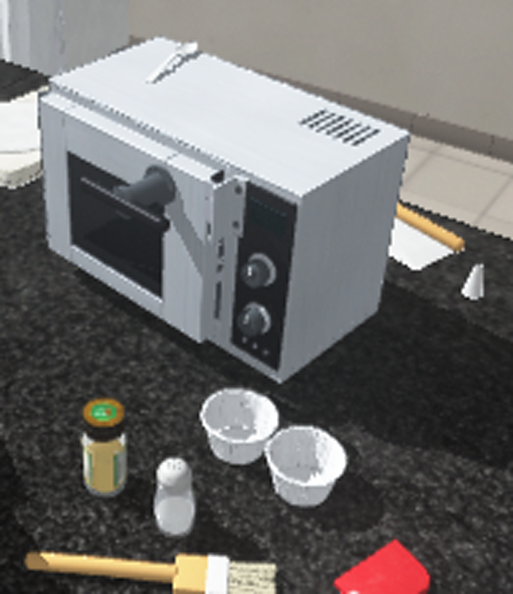

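```bash
cat >h.py <<'E'
import numpy as np
def ray(n,u,v):
    d=np.load(f"{n}.npz");K=d["intrinsics"]
    c=np.linalg.inv(K)@[u,v,1.];return -d["R"].T@d["t"],d["R"].T@c
def plane(n,u,v,z):
    o,r=ray(n,u,v);return o+r*(z-o[2])/r[2]
def proj(n,X):
    d=np.load(f"{n}.npz");c=d["R"]@X+d["t"];p=d["intrinsics"]@c;return p[:2]/p[2]
E
python3 - <<'E'
from h import *
np.set_printoptions(precision=4,suppress=True)
Z=lambda x,y:(150+x/3-.33,65+y/3-.33)
C={}
for n,p,z in [("BL",(88,38),.28),("BR",(492,75),.28),("FL",(60,228),.28),("FR",(470,265),.28),("barL",(220,347),.235),("barR",(358,350),.235),
  ("cupa",(453,411),.048),("cupb",(531,417),.048),("jar",(387,530),.105),("shk",(466,534),.09)]:
    C[n]=plane("top0",*Z(*p),z);print(n,C[n])
for a,b in [("BL","BR"),("FL","FR"),("BL","FL"),("BR","FR")]:
    d=C[b]-C[a];print(a,b,np.linalg.norm(d),np.degrees(np.arctan2(d[1],d[0])))
# scene roof corners
Zs=lambda x,y:(210+x/2.7-.3,90+y/2.7-.3)
for n,p in [("BR",(408,131)),("FR",(303,193)),("BL",(160,38))]:
    print("scene",n,plane("scene0",*Zs(*p),.28))
E
```

```text
BL [0.8865 0.1005 0.28  ]
BR [ 0.8223 -0.2931  0.28  ]
FL [0.6898 0.1301 0.28  ]
FR [ 0.6295 -0.2534  0.28  ]
barL [ 0.5762 -0.0129  0.235 ]
barR [ 0.5651 -0.1456  0.235 ]
cupa [ 0.5344 -0.2589  0.048 ]
cupb [ 0.5222 -0.3461  0.048 ]
jar [ 0.4014 -0.1701  0.105 ]
shk [ 0.3933 -0.2546  0.09  ]
BL BR 0.39875708468843574 -99.26437292764932
FL FR 0.3882245952844529 -98.93033624279481
BL FL 0.19896173647958953 171.4532997797874
BR FR 0.19684732391516063 168.39275524103098
scene BR [ 0.8206 -0.2909  0.28  ]
scene FR [ 0.63   -0.2584  0.28  ]
scene BL [0.8819 0.092  0.28  ]
```

```bash
cat >>h.py <<'E'
def fit():
    C=[plane("top0",150+x/3-.33,65+y/3-.33,.28)[:2] for x,y in[(88,38),(492,75),(60,228),(470,265)]]
    C+=[plane("scene0",210+x/2.7-.3,90+y/2.7-.3,.28)[:2] for x,y in[(408,131),(303,193),(160,38)]]
    M=np.array([[.2,.2],[.2,-.2],[0,.2],[0,-.2],[.2,-.2],[0,-.2],[.2,.2]])
    C=np.array(C);a,b=M-M.mean(0),C-C.mean(0)
    H=a.T@b;th=np.arctan2(H[0,1]-H[1,0],H[0,0]+H[1,1])
    Rm=np.array([[np.cos(th),-np.sin(th)],[np.sin(th),np.cos(th)]]);t=C.mean(0)-Rm@M.mean(0)
    return th,Rm,t,C-(M@Rm.T+t)
E
python3 - <<'E'
from h import *
import cv2
np.set_printoptions(precision=4,suppress=True)
th,Rm,t,e=fit();print(np.degrees(th),t);print(e)
for n,u,v in [("barL",220,347),("barR",358,350)]:
  p=plane("top0",150+u/3-.33,65+v/3-.33,.235)[:2];print(n,Rm.T@(p-t))
W=lambda x,y,z:np.r_[Rm@[x,y]+t,z]
for nm,s,x0,y0,x1,y1 in [("top0",4,160,70,340,200),("scene0",4,215,95,365,235)]:
  im=cv2.imread(f"pics/{nm}.png")[y0:y1,x0:x1];im=cv2.resize(im,None,fx=s,fy=s,interpolation=cv2.INTER_CUBIC)
  def ln(A,B,c):
    P=[tuple(int(round((q+.5-o)*s)) for q,o in zip(proj(nm,X),(x0,y0))) for X in(A,B)];cv2.line(im,*P,c,1)
  yh=.185
  ln(W(-.03,yh,.268),W(-.03,yh-.295,.268),(0,0,255));ln(W(-.03,yh-.295,.268),W(-.03,yh-.295,.042),(0,0,255))
  yb=yh-.225
  ln(W(-.089,yb-.069,.235),W(-.089,yb+.069,.235),(0,255,0));ln(W(-.03,yb,.235),W(-.089,yb,.235),(0,255,0))
  ln(W(0,.2,.28),W(0,-.2,.28),(255,0,0));ln(W(.2,-.2,.28),W(0,-.2,.28),(255,0,0))
  cv2.imwrite(f"pics/{nm}_ov.png",im)
E
```

```text
-9.297704575103275 [ 0.6576 -0.0638]
[[-0.0008 -0.0008]
 [-0.0004  0.0004]
 [-0.0002 -0.0035]
 [ 0.0042  0.0077]
 [-0.002   0.0026]
 [ 0.0047  0.0028]
 [-0.0054 -0.0093]]
barL [-0.0886  0.0371]
barR [-0.0781 -0.0956]
```

View pics/top0_ov.png

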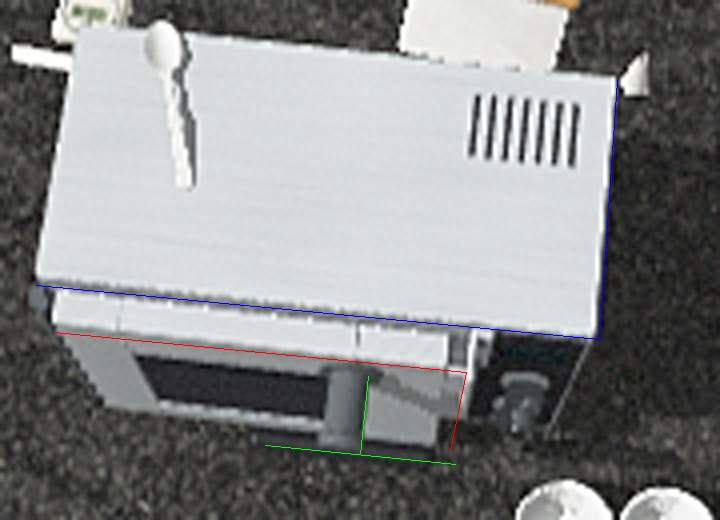

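View pics/scene0_ov.png

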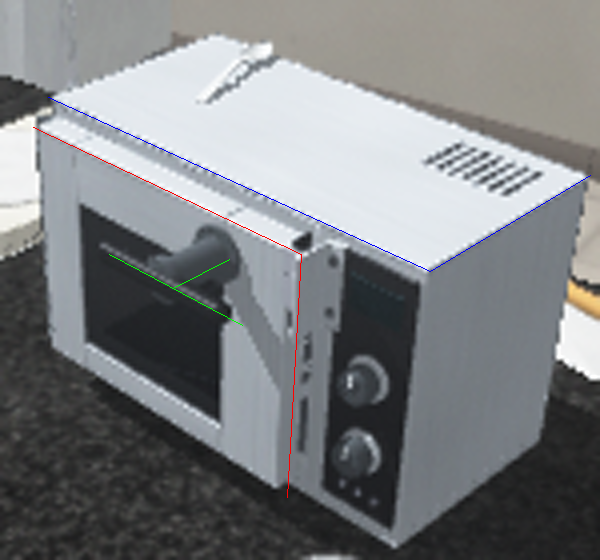

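```bash
python3 - <<'E'
from h import *
import cv2
th,Rm,t,e=fit()
W=lambda x,y,z:np.r_[Rm@[x,y]+t,z]
ims=[]
for nm,s,x0,y0,x1,y1 in [("top0",7,215,135,300,200),("scene0",7,225,120,305,200)]:
  im=cv2.imread(f"pics/{nm}.png")[y0:y1,x0:x1];im=cv2.resize(im,None,fx=s,fy=s,interpolation=cv2.INTER_CUBIC)
  im=cv2.convertScaleAbs(255*(im/255.)**.5)
  def ln(A,B,c):
    P=[tuple(int(round((q+.5-o)*s)) for q,o in zip(proj(nm,X),(x0,y0))) for X in(A,B)];cv2.line(im,*P,c,1)
  yh=.196
  ln(W(-.03,yh,.268),W(-.03,yh-.295,.268),(0,0,255));ln(W(-.03,yh-.295,.268),W(-.03,yh-.295,.042),(0,0,255))
  yb=yh-.225
  ln(W(-.089,yb-.069,.244),W(-.089,yb+.069,.244),(0,255,0));ln(W(-.03,yb,.235),W(-.089,yb,.235),(0,255,0))
  cv2.imwrite(f"pics/{nm}_ov2.png",im)
E
```

```text
(no output)
```

View pics/top0_ov2.png

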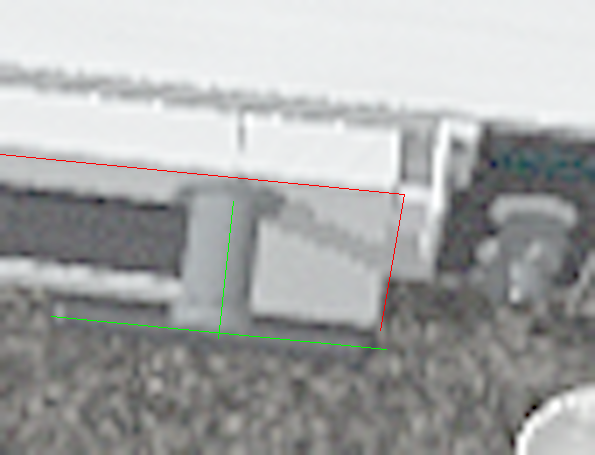

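View pics/scene0_ov2.png

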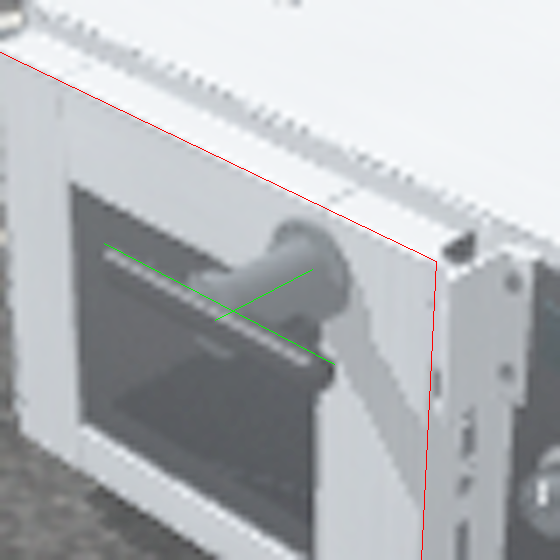

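```bash
cat >>h.py <<'E'
from scipy.spatial.transform import Rotation as Ro
th,Rm,T0,_=fit()
YH=.197; HX=-.017
def W(x,y,z): return np.r_[Rm@[x,y]+T0,z]
def rel(X,obs,yaw=None):
    R=Ro.from_rotvec(obs["tool_rot"]).as_matrix();s=R.T@(X-obs["tool_pos"])
    turn=None
    if yaw is not None: # desired world angle of tool y
        d=yaw-np.arctan2(R[1,1],R[0,1]);turn=-((d+np.pi)%(2*np.pi)-np.pi)
    return np.round(s,4),turn
def oven(X): return np.r_[Rm.T@(np.asarray(X)[:2]-T0),X[2]]
def st(o):
    R=Ro.from_rotvec(o["tool_rot"]).as_matrix()
    print("t",round(o["t"],2),"tcp oven",np.round(oven(o["tool_pos"]),4),"yaw err",round(np.degrees(np.arctan2(R[1,1],R[0,1])-th-np.pi),1),"F",np.round(o["contact_force"],1),"op",round(o["opening"],4))
E
python3 - <<'E'
from h import *
from station import ctrl
o=ctrl.get_obs();st(o)
print(rel(W(-.096,.022,.30),o,th+np.pi), W(-.096,.022,.3), W(-.089,-.028,.235))
E
python3 -m jog '[[[-0.05,0,0,0,1],[-0.09,0,0,0,1],[-0.09,0,0,0,1]]]' 20
```

```text
t 0.15 tcp oven [-0.4949  0.5592  0.2303] yaw err -15.3 F [-0.5 -0.2 -0.3] op 0.0856
(array([-0.0691, -0.5263, -0.4133]), np.float64(-0.2665334818825449)) [ 0.56644163 -0.0265792   0.3       ] [ 0.56527145 -0.07705326  0.235     ]
t: 0.45
tool_pos: [0.2609, 0.5703, 0.3285]
tool_rot: [-0.883, 1.372, 0.89]
contact_force: [-0.4, 0.2, 1.9]
opening: 0.0441
```

```bash
python3 -m jog '[[[0,-0.03,-0.02,-0.02,1],[0,-0.06,-0.05,-0.06,1],[0,-0.095,-0.075,-0.1,1],[0,-0.13,-0.1,-0.14,1],[0,-0.165,-0.13,-0.18,1],[0,-0.2,-0.155,-0.22,1],[0,-0.235,-0.18,-0.267,1],[0,-0.27,-0.21,-0.267,1],[0,-0.305,-0.235,-0.267,1],[0,-0.34,-0.265,-0.267,1],[0,-0.365,-0.285,-0.267,1],[0,-0.38,-0.3,-0.267,1]]]'
python3 - <<'E'
from h import *
from station import ctrl
o=ctrl.get_obs();st(o)
print(rel(W(-.096,.022,.30),o,th+np.pi))
E
```

```text
t: 1.65
tool_pos: [0.4824, 0.1372, 0.3249]
tool_rot: [-1.083, 1.273, 1.089]
contact_force: [-0.0, -0.5, 0.0]
opening: -0.0
t 1.65 tcp oven [-0.2054  0.1701  0.3249] yaw err -0.1 F [-0.  -0.5  0. ] op -0.0
(array([ 0.0239, -0.1096, -0.1481]), np.float64(-0.0019000982324226534))
```

```bash
python3 -m jog '[[[0,-0.03,-0.04,0,1],[0,-0.06,-0.08,0,1],[0.01,-0.09,-0.12,0,1],[0.02,-0.105,-0.14,0,1],[0.024,-0.11,-0.148,0,1],[0.024,-0.11,-0.148,0,1],[0.024,-0.11,-0.148,0,1],[0.024,-0.11,-0.148,0,1]]]'
python3 - <<'E'
from h import *
from station import ctrl,imaging
import cv2
o=ctrl.get_obs();st(o)
print(rel(W(-.096,.022,.26),o,th+np.pi))
for n in("scene","wrist"):
    d=imaging.get_image(n);np.savez(f"{n}1.npz",**d);cv2.imwrite(f"pics/{n}1.png",d["color"][:,:,::-1])
a=cv2.imread("pics/scene1.png")[80:240,200:360];cv2.imwrite("pics/scene1z.png",cv2.resize(a,None,fx=3.5,fy=3.5,interpolation=cv2.INTER_CUBIC))
E
```

```text
t: 2.45
tool_pos: [0.5668, -0.0252, 0.3007]
tool_rot: [-1.085, 1.271, 1.089]
contact_force: [-0.5, -0.1, -0.0]
opening: -0.0001
t 2.45 tcp oven [-0.0959  0.0234  0.3007] yaw err -0.0 F [-0.5 -0.1 -0. ] op -0.0001
(array([ 0.0407,  0.0003, -0.0018]), np.float64(-0.00010831723758197853))
```

View pics/scene1z.png

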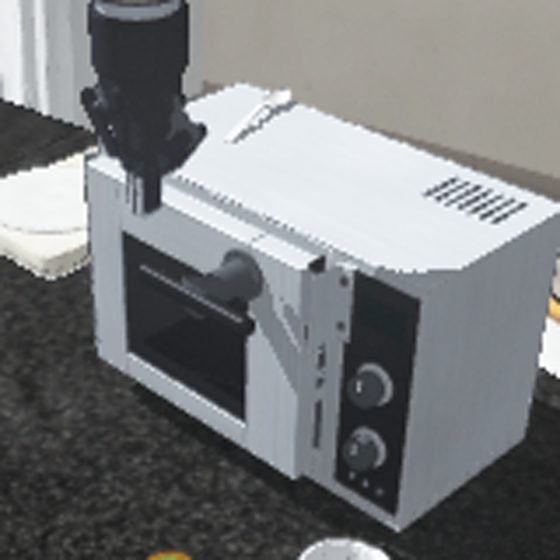

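View pics/wrist1.png

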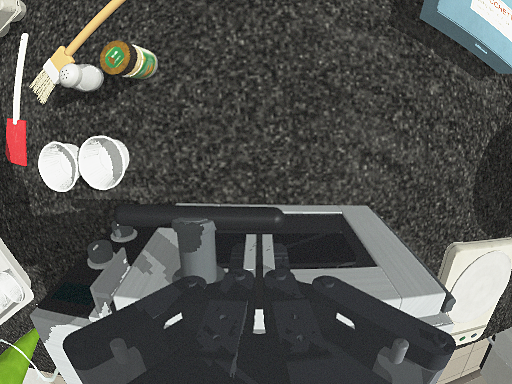

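```bash
cat >>h.py <<'E'
def wray(n,u,v):
    d=np.load(f"{n}.npz");K=d["intrinsics"];f=K[0,0]
    a=np.array([u-K[0,2],v-K[1,2]]);r=np.hypot(*a);an=r/f
    c=np.r_[np.sin(an)*a/r,np.cos(an)];return -d["R"].T@d["t"],d["R"].T@c
def wplane(n,u,v,z):
    o,r=wray(n,u,v);return o+r*(z-o[2])/r[2]
E
python3 - <<'E'
from h import *
import cv2
for p in [(113,214),(284,216),(200,206),(240,207),(258,239)]:
    print(p,oven(wplane("wrist1",*p,.235)).round(4),oven(wplane("wrist1",*p,.3)).round(4))
a=cv2.imread("pics/wrist1.png")[190:300,90:310];cv2.imwrite("pics/wrist1z.png",cv2.resize(a,None,fx=3.5,fy=3.5,interpolation=cv2.INTER_CUBIC))
E
```

```text
(113, 214) [-0.0876 -0.0976  0.235 ] [-0.1143 -0.0609  0.3   ]
(284, 216) [-0.087   0.0418  0.235 ] [-0.1139  0.0352  0.3   ]
(200, 206) [-0.0952 -0.0222  0.235 ] [-0.1196 -0.0089  0.3   ]
(240, 207) [-0.0944  0.0084  0.235 ] [-0.1191  0.0122  0.3   ]
(258, 239) [-0.0674  0.0219  0.235 ] [-0.1005  0.0215  0.3   ]
```

View pics/wrist1z.png

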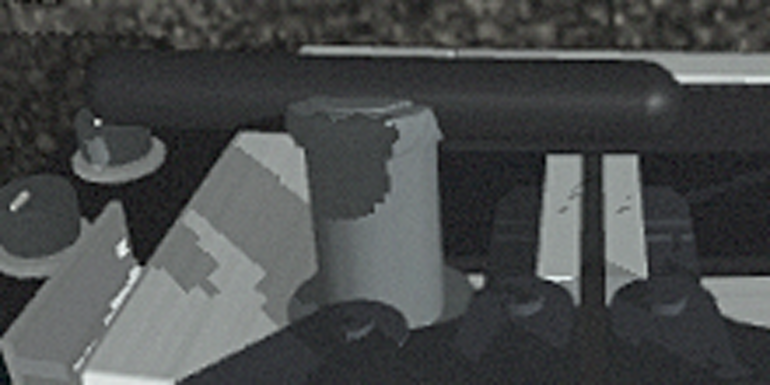

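```bash
python3 -m jog '[[[0.02,0,-0.001,0,1],[0.04,-0.001,-0.001,0,1],[0.05,-0.002,-0.001,0,1],[0.052,-0.002,-0.001,0,1],[0.052,-0.002,-0.001,0,1]]]'
python3 -m jog '[[[0.002,0,0,0,1],[0.004,0,0,0,1],[0.006,0,0,0,1],[0.008,0,0,0,1],[0.008,0,0,0,1]]]'
python3 - <<'E'
from h import *
from station import ctrl
st(ctrl.get_obs())
E
```

```text
t: 3.05
tool_pos: [0.569, -0.0259, 0.2491]
tool_rot: [-1.085, 1.271, 1.089]
contact_force: [0.6, -0.1, 0.6]
opening: -0.0
t: 3.55
tool_pos: [0.5696, -0.0259, 0.2436]
tool_rot: [-1.087, 1.269, 1.088]
contact_force: [-2.2, 0.6, 6.6]
opening: -0.0001
t 3.55 tcp oven [-0.093   0.0232  0.2436] yaw err 0.0 F [-2.2  0.6  6.6] op -0.0001
```

```bash
python3 -m jog '[[[0.003,0,0,0,1],[0.004,0,0,0,1],[0.005,0,0,0,1],[0.005,0,0,0,1]]]'
python3 -m jog '[[[0.003,0,0,0,1],[0.004,0,0,0,1],[0.005,0,0,0,1],[0.005,0,0,0,1]]]'
python3 - <<'E'
from h import *
from station import ctrl
st(ctrl.get_obs())
E
```

```text
t: 3.95
tool_pos: [0.5698, -0.0257, 0.2418]
tool_rot: [-1.087, 1.268, 1.087]
contact_force: [-6.1, 1.5, 10.4]
opening: -0.0004
t: 4.35
tool_pos: [0.5699, -0.0255, 0.24]
tool_rot: [-1.088, 1.267, 1.087]
contact_force: [-5.9, 1.3, 10.0]
opening: -0.0002
t 4.35 tcp oven [-0.0928  0.0236  0.24  ] yaw err 0.0 F [-5.9  1.3 10. ] op -0.0002
```

```bash
python3 -m jog '[[[0.003,-0.001,0,0,1],[0.004,-0.002,0,0,1],[0.005,-0.002,0,0,1],[0.006,-0.002,0,0,1]]]'
python3 -m jog '[[[0.003,-0.001,0,0,1],[0.004,-0.001,0,0,1],[0.005,-0.001,0,0,1],[0.006,-0.001,0,0,1]]]'
python3 - <<'E'
from h import *
from station import ctrl
st(ctrl.get_obs())
E
```

```text
t: 4.75
tool_pos: [0.5724, -0.0256, 0.2381]
tool_rot: [-1.089, 1.265, 1.085]
contact_force: [-6.3, 1.5, 12.9]
opening: 0.0002
t: 5.15
tool_pos: [0.5744, -0.0255, 0.2361]
tool_rot: [-1.09, 1.262, 1.083]
contact_force: [-2.7, 1.8, 4.8]
opening: 0.0
t 5.15 tcp oven [-0.0884  0.0244  0.2361] yaw err 0.1 F [-2.7  1.8  4.8] op 0.0
```

```bash
cat >look.py <<'E'
import sys
from h import *
from station import ctrl,imaging
import cv2
k=sys.argv[1]
for n in("scene","wrist","top"):
    d=imaging.get_image(n);np.savez(f"{n}{k}.npz",**d);cv2.imwrite(f"pics/{n}{k}.png",d["color"][:,:,::-1])
a=cv2.imread(f"pics/scene{k}.png")[90:230,210:350];b=cv2.imread(f"pics/wrist{k}.png")[190:330,60:340]
t=cv2.imread(f"pics/top{k}.png")[110:250,130:410]
o=np.hstack([cv2.resize(a,(400,400),interpolation=2),np.vstack([cv2.resize(b,(400,200),interpolation=2),cv2.resize(t,(400,200),interpolation=2)])])
cv2.imwrite(f"pics/m{k}.png",o)
st(ctrl.get_obs())
E
python3 look.py 2
```

```text
t 5.3 tcp oven [-0.0886  0.0248  0.2345] yaw err 0.1 F [2.6 0.6 5.9] op 0.0001
```

View pics/m2.png

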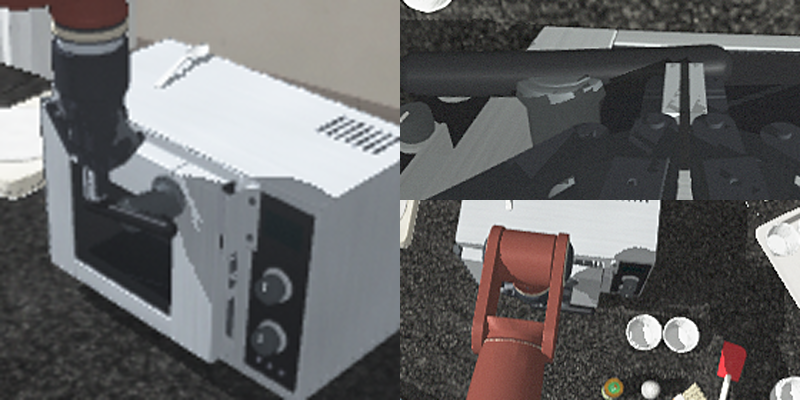

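```bash
python3 -m jog '[[[0,0,0,0,1],[0,0,0,0,1],[0,0,0,0,1]]]'; python3 look.py 3; python3 - <<'E'
import cv2,numpy as np
a=[cv2.resize(cv2.imread(f"pics/scene{k}.png")[110:220,250:320],None,fx=5,fy=5,interpolation=2) for k in(0,3)]
cv2.imwrite("pics/cmp3.png",np.hstack(a))
E
```

```text
t: 5.6
tool_pos: [0.5746, -0.0251, 0.2349]
tool_rot: [-1.09, 1.261, 1.083]
contact_force: [0.6, 0.4, 2.8]
opening: -0.0005
t 5.75 tcp oven [-0.0883  0.0248  0.2348] yaw err 0.1 F [0.6 0.1 3. ] op 0.0001
```

View pics/cmp3.png

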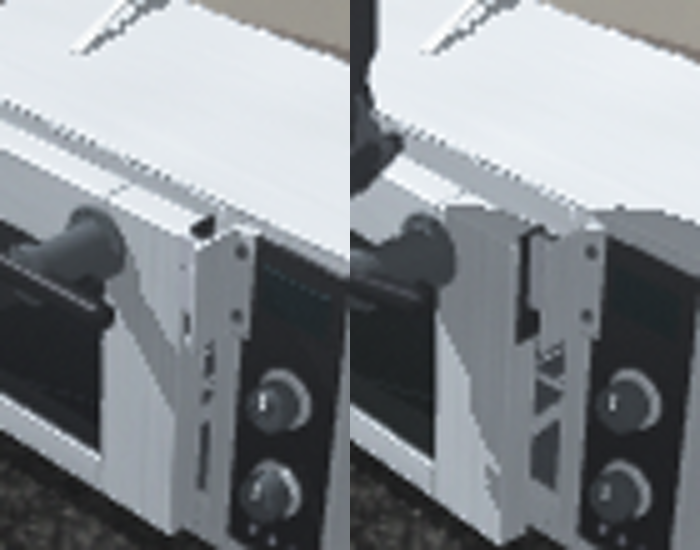

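View pics/wrist3.png

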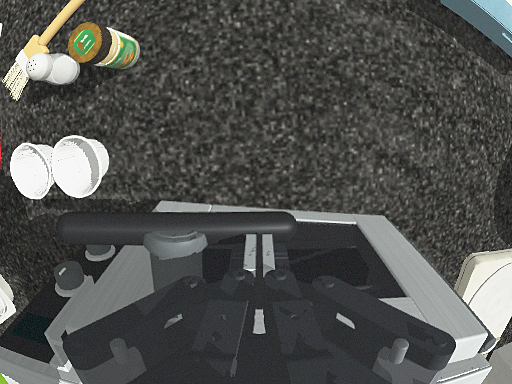

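```bash
python3 -m jog '[[[-0.01,0,0,0,1],[-0.03,0,0,0,1],[-0.05,0,0,0,1],[-0.05,0,0,0,1],[-0.05,0,0,0,1]]]'; python3 look.py 4; python3 - <<'E'
from h import *
from station import ctrl
o=ctrl.get_obs();print(rel(W(-.109,-.073,.28),o,th+np.pi))
E
```

```text
t: 6.25
tool_pos: [0.5736, -0.0257, 0.2847]
tool_rot: [-1.09, 1.261, 1.083]
contact_force: [0.3, 0.3, 0.6]
opening: 0.0
t 6.4 tcp oven [-0.0898  0.0241  0.283 ] yaw err 0.1 F [-0.4 -0.2  0.4] op 0.0001
(array([ 0.0015,  0.0194, -0.0972]), np.float64(0.00107345386072355))
```

View pics/wrist4.png

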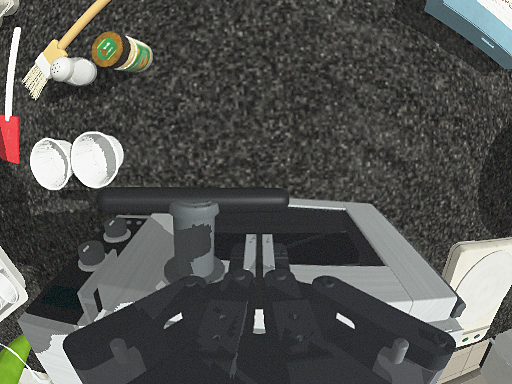

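View pics/m4.png

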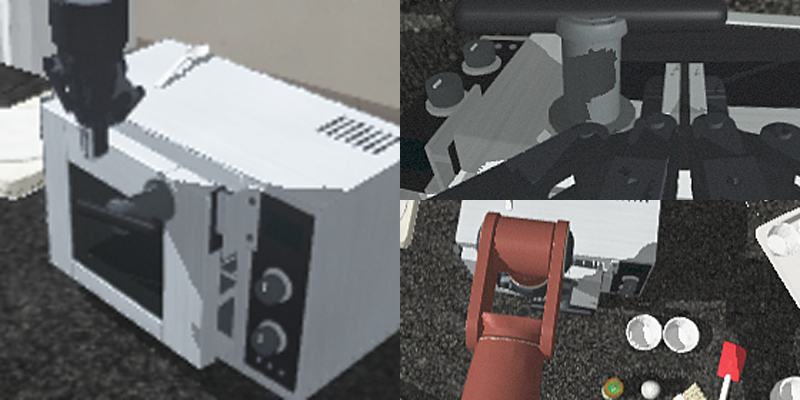

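```bash
python3 - <<'E'
from h import *
for p in [(97,201),(288,198),(130,190),(270,188),(130,212)]:
    print(p,oven(wplane("wrist4",*p,.235)).round(4))
E
python3 -m jog '[[[0,0.005,-0.02,0,1],[0,0.01,-0.045,0,1],[0,0.02,-0.07,0,1],[0.001,0.02,-0.09,0,1],[0.001,0.02,-0.097,0,1],[0.001,0.02,-0.097,0,1],[0.001,0.02,-0.097,0,1],[0.001,0.02,-0.097,0,1]]]'; python3 look.py 5
```

```text
(97, 201) [-0.0982 -0.0993  0.235 ]
(288, 198) [-0.1007  0.0432  0.235 ]
(130, 190) [-0.1069 -0.0693  0.235 ]
(270, 188) [-0.1079  0.0308  0.235 ]
(130, 212) [-0.0898 -0.0719  0.235 ]
t: 7.2
tool_pos: [0.5379, -0.1172, 0.2803]
tool_rot: [-1.088, 1.262, 1.087]
contact_force: [0.2, 0.2, -0.2]
opening: 0.0004
t 7.35 tcp oven [-0.1095 -0.0722  0.2805] yaw err 0.1 F [ 0.4 -0.1 -0.2] op 0.0
```

View pics/wrist5.png

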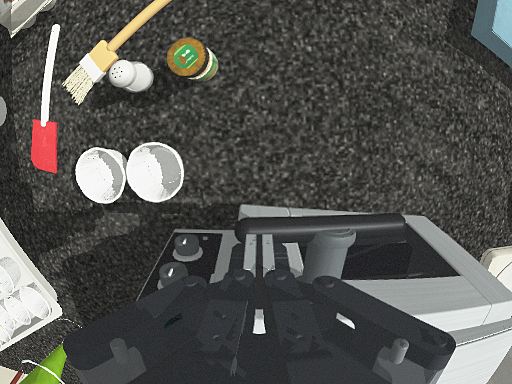

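```bash
python3 - <<'E'
from h import *
for p in [(237,227),(262,226),(405,220)]:
    print(p,[oven(wplane("wrist5",*p,z)).round(4)[:2] for z in(.225,.235,.245)])
E
python3 -m jog '[[[0.01,0,0,0,1],[0.02,0,0,0,1],[0.022,0,0,0,1],[0.024,0,0,0,1],[0.026,0,0,0,1],[0.026,0,0,0,1]]]'
```

```text
(237, 227) [array([-0.0958, -0.0888]), array([-0.1005, -0.0881]), array([-0.1052, -0.0874])]
(262, 226) [array([-0.0966, -0.0704]), array([-0.1013, -0.0707]), array([-0.1059, -0.0709])]
(405, 220) [array([-0.0991,  0.0442]), array([-0.1036,  0.0382]), array([-0.1081,  0.0322])]
t: 7.95
tool_pos: [0.5383, -0.1172, 0.2548]
tool_rot: [-1.089, 1.262, 1.086]
contact_force: [-1.0, 0.8, 0.6]
opening: -0.0
```

```bash
python3 -m jog '[[[0.002,-0.002,0,0,1],[0.005,-0.003,0,0,1],[0.008,-0.003,0,0,1],[0.01,-0.003,0,0,1]]]'
python3 -m jog '[[[0.002,0,0,0,1],[0.004,0,0,0,1],[0.006,0,0,0,1],[0.006,0,0,0,1]]]'
python3 - <<'E'
from h import *
from station import ctrl
st(ctrl.get_obs())
E
```

```text
t: 8.35
tool_pos: [0.5418, -0.1189, 0.2464]
tool_rot: [-1.092, 1.264, 1.083]
contact_force: [-3.5, -3.3, 8.3]
opening: -0.0003
t: 8.75
tool_pos: [0.5421, -0.1199, 0.2417]
tool_rot: [-1.094, 1.265, 1.081]
contact_force: [-3.9, -2.5, 6.4]
opening: 0.0002
t 8.75 tcp oven [-0.1049 -0.074   0.2417] yaw err 0.1 F [-3.9 -2.5  6.4] op 0.0002
```

```bash
python3 -m jog '[[[0.003,0,0,0,1],[0.004,0,0,0,1],[0.005,0,0,0,1],[0.005,0,0,0,1]]]'
python3 -m jog '[[[0.003,0,0,0,1],[0.004,0,0,0,1],[0.005,0,0,0,1],[0.006,0,0,0,1]]]'
python3 - <<'E'
from h import *
from station import ctrl
st(ctrl.get_obs())
E
```

```text
t: 9.15
tool_pos: [0.5424, -0.1204, 0.2382]
tool_rot: [-1.095, 1.265, 1.079]
contact_force: [-4.9, -0.9, 7.0]
opening: -0.0002
t: 9.55
tool_pos: [0.5429, -0.1205, 0.2332]
tool_rot: [-1.096, 1.265, 1.078]
contact_force: [-2.3, 1.0, 4.2]
opening: 0.0002
t 9.55 tcp oven [-0.1041 -0.0745  0.2332] yaw err 0.1 F [-2.3  1.   4.2] op 0.0002
```

```bash
python3 look.py 6
```

```text
t 9.7 tcp oven [-0.104  -0.0744  0.2323] yaw err 0.1 F [ 0.6 -0.2 -0.3] op -0.0004
```

View pics/m6.png

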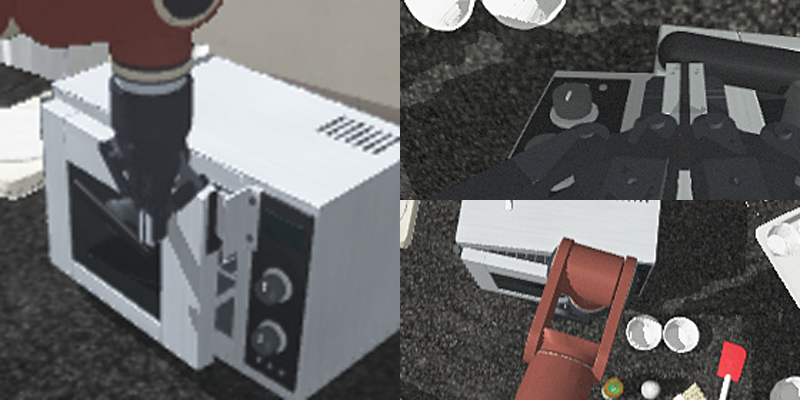

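View pics/wrist6.png

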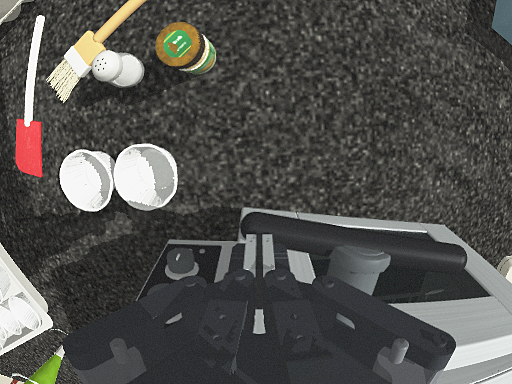

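```bash
python3 -m jog '[[[0,0,0,0,1],[0,0,0,0,1],[0,0,0,0,1],[0,0,0,0,1]]]'; python3 look.py 7
```

```text
t: 10.1
tool_pos: [0.5429, -0.1204, 0.2318]
tool_rot: [-1.095, 1.265, 1.079]
contact_force: [-0.3, 0.7, -0.2]
opening: -0.0001
t 10.25 tcp oven [-0.104  -0.0744  0.2322] yaw err 0.1 F [0.1 0.6 0.4] op -0.0001
```

View pics/m7.png

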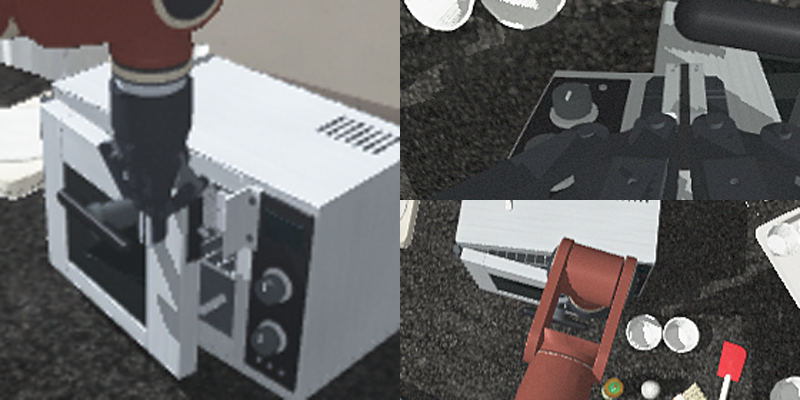

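View pics/wrist7.png

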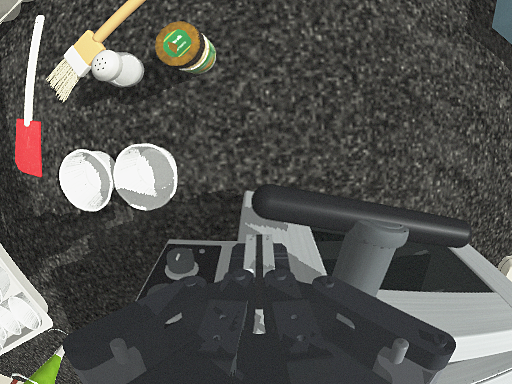

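```bash
cat >>h.py <<'E'
def hk(phi,r=.270,d=.072-.023,z=.222):
    u=np.array([-np.sin(phi),-np.cos(phi)]);n=np.array([-np.cos(phi),np.sin(phi)])
    p=np.array([HX,YH])+r*u+d*n;return W(p[0],p[1],z)
E
python3 - <<'E'
from h import *
from station import ctrl
a,b=[oven(wplane("wrist7",*p,.235)) for p in [(252,199),(470,232)]]
print(a,b,"phi",np.arctan2(b[0]-a[0],b[1]-a[1]),np.linalg.norm(a-b),(a+b)/2)
o=ctrl.get_obs()
for phi in(.16,.18,.2):print(oven(hk(phi)),rel(hk(phi),o,th+np.pi+phi*0))
E
```

```text
[-0.13316523 -0.07930363  0.235     ] [-0.10966096  0.05973138  0.235     ] phi 0.1674695160392816 0.1410077476050563 [-0.1214131  -0.00978612  0.235     ]
[-0.10839005 -0.06174477  0.222     ] (array([0.0102, 0.0045, 0.0126]), np.float64(0.0010255905515985653))
[-0.11354633 -0.05986535  0.222     ] (array([0.0101, 0.0097, 0.0145]), np.float64(0.0010255905515985653))
[-0.11866398 -0.05788318  0.222     ] (array([0.01  , 0.0148, 0.0165]), np.float64(0.0010255905515985653))
```

```bash
python3 -m jog '[[[0.003,0,0.004,0.05,1],[0.006,0.001,0.008,0.1,1],[0.01,0.002,0.012,0.15,1],[0.01,0.003,0.012,0.15,1],[0.01,0.003,0.012,0.15,1]]]'
cat >arc.py <<'E'
import sys
from h import *
from station import ctrl
o=ctrl.get_obs();st(o);print("q",o["q"].round(2))
for phi in np.arange(float(sys.argv[1]),float(sys.argv[2])+1e-6,float(sys.argv[3])):
    s,tn=rel(hk(phi,d=float(sys.argv[4])),o,th+np.pi-phi);print(round(phi,3),[*s.round(3).tolist(),round(float(tn),2),1])
E
python3 arc.py .18 .7 .05 .054
```

```text
t: 10.75
tool_pos: [0.542, -0.1081, 0.2222]
tool_rot: [-0.983, 1.323, 0.968]
contact_force: [-1.0, -0.4, -0.9]
opening: -0.0002
t 10.75 tcp oven [-0.107  -0.0624  0.2222] yaw err -8.5 F [-1.  -0.4 -0.9] op -0.0002
q [-0.34 -0.13  1.8   0.01  1.45 -1.6 ]
0.18 [0.0, 0.012, 0.002, 0.03, 1]
0.23 [-0.0, 0.025, 0.005, 0.08, 1]
0.28 [-0.0, 0.038, 0.009, 0.13, 1]
0.33 [-0.001, 0.051, 0.014, 0.18, 1]
0.38 [-0.001, 0.064, 0.02, 0.23, 1]
0.43 [-0.001, 0.076, 0.026, 0.28, 1]
0.48 [-0.001, 0.088, 0.032, 0.33, 1]
0.53 [-0.001, 0.1, 0.039, 0.38, 1]
0.58 [-0.001, 0.111, 0.047, 0.43, 1]
0.63 [-0.001, 0.122, 0.056, 0.48, 1]
0.68 [-0.002, 0.133, 0.065, 0.53, 1]
```

```bash
python3 -m jog '[[[0,0.006,0.001,0.02,1],[0,0.012,0.002,0.03,1],[0,0.025,0.005,0.08,1],[0,0.038,0.009,0.13,1],[0,0.051,0.014,0.18,1],[0,0.064,0.02,0.23,1],[0,0.076,0.026,0.28,1],[0,0.088,0.032,0.33,1],[0,0.1,0.039,0.38,1]]]'
python3 arc.py .48 .98 .05 .056; python3 look.py 8
```

```text
t: 11.65
tool_pos: [0.4582, -0.0401, 0.2212]
tool_rot: [-0.689, 1.44, 0.679]
contact_force: [1.3, -0.2, 1.1]
opening: 0.0
t 11.65 tcp oven [-0.2006 -0.0088  0.2212] yaw err -30.4 F [ 1.3 -0.2  1.1] op 0.0
q [-0.25 -0.37  2.01  0.01  1.49 -1.13]
0.48 [-0.001, -0.012, -0.002, -0.05, 1]
0.53 [-0.001, 0.002, 0.0, -0.0, 1]
0.58 [-0.001, 0.015, 0.004, 0.05, 1]
0.63 [-0.001, 0.028, 0.007, 0.1, 1]
0.68 [-0.001, 0.041, 0.012, 0.15, 1]
0.73 [-0.001, 0.054, 0.017, 0.2, 1]
0.78 [-0.001, 0.067, 0.023, 0.25, 1]
0.83 [-0.002, 0.079, 0.029, 0.3, 1]
0.88 [-0.002, 0.091, 0.036, 0.35, 1]
0.93 [-0.002, 0.102, 0.044, 0.4, 1]
0.98 [-0.002, 0.114, 0.052, 0.45, 1]
t 11.8 tcp oven [-0.2005 -0.0089  0.221 ] yaw err -30.1 F [ 0.1 -0.2  0.1] op -0.0003
```

View pics/m8.png

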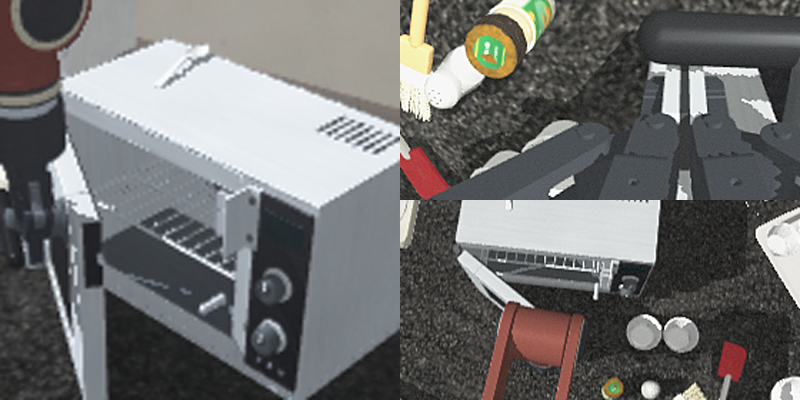

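View pics/wrist8.png

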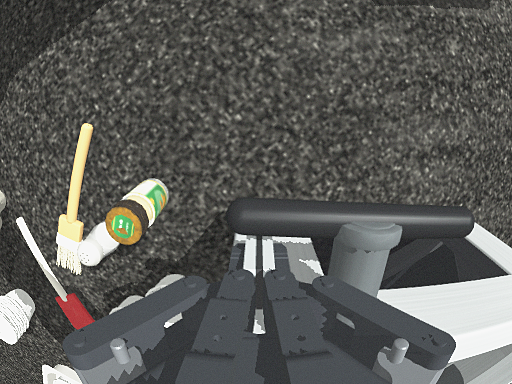

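```bash
python3 -m jog '[[[0,0.005,0.004,0.02,1],[0,0.015,0.009,0.05,1],[0,0.028,0.013,0.1,1],[0,0.041,0.018,0.15,1],[0,0.054,0.023,0.2,1],[0,0.067,0.029,0.25,1],[0,0.079,0.035,0.3,1],[0,0.091,0.042,0.35,1],[0,0.102,0.05,0.4,1],[0,0.114,0.058,0.45,1]]]'
sed -i 's/r=.270/r=.264/' h.py; python3 arc.py .93 1.48 .05 .056; python3 look.py 9
```

```text
t: 12.8
tool_pos: [0.4075, 0.0769, 0.2205]
tool_rot: [-0.339, 1.524, 0.334]
contact_force: [1.5, 0.4, 0.5]
opening: -0.0
t 12.8 tcp oven [-0.2696  0.0984  0.2205] yaw err -56.0 F [1.5 0.4 0.5] op -0.0
q [ 0.01 -0.5   2.1   0.    1.52 -0.42]
0.93 [-0.001, -0.016, -0.002, -0.05, 1]
0.98 [-0.001, -0.003, 0.001, 0.0, 1]
1.03 [-0.002, 0.01, 0.004, 0.05, 1]
1.08 [-0.002, 0.023, 0.008, 0.1, 1]
1.13 [-0.002, 0.036, 0.012, 0.15, 1]
1.18 [-0.002, 0.048, 0.017, 0.2, 1]
1.23 [-0.002, 0.061, 0.023, 0.25, 1]
1.28 [-0.001, 0.073, 0.029, 0.3, 1]
1.33 [-0.001, 0.084, 0.036, 0.35, 1]
1.38 [-0.001, 0.096, 0.044, 0.4, 1]
1.43 [-0.001, 0.106, 0.052, 0.45, 1]
1.48 [-0.001, 0.117, 0.06, 0.5, 1]
t 12.95 tcp oven [-0.2699  0.0985  0.2203] yaw err -55.8 F [-0.4 -0.3 -0.1] op 0.0
```

View pics/m9.png

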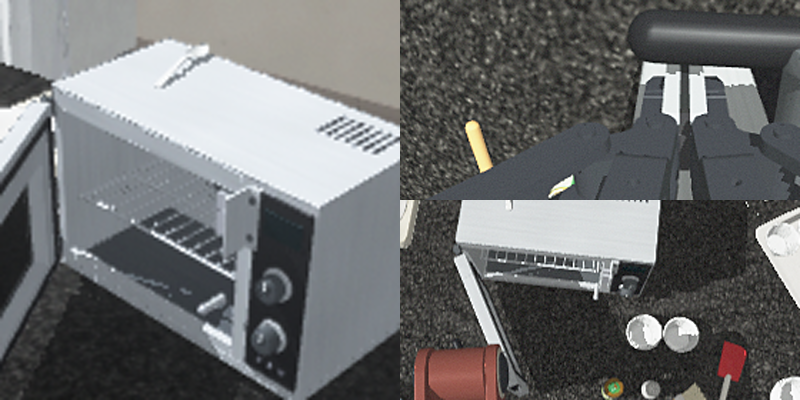

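View pics/wrist9.png

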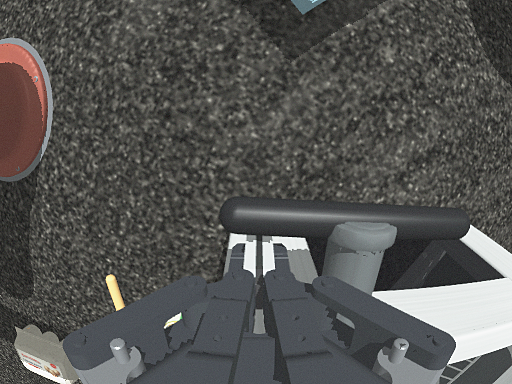

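```bash
python3 -m jog '[[[0,0.004,0.002,0.02,1],[0,0.01,0.004,0.05,1],[0,0.023,0.008,0.1,1],[0,0.036,0.012,0.15,1],[0,0.048,0.017,0.2,1],[0,0.061,0.023,0.25,1],[0,0.073,0.029,0.3,1],[0,0.084,0.036,0.35,1],[0,0.096,0.044,0.4,1],[0,0.106,0.052,0.45,1],[0,0.117,0.06,0.5,1]]]'
python3 arc.py 1.43 1.83 .05 .056; python3 look.py 10
```

```text
t: 14.05
tool_pos: [0.4129, 0.2082, 0.2205]
tool_rot: [0.054, 1.551, -0.052]
contact_force: [0.1, -0.4, 0.3]
opening: -0.0001
t 14.05 tcp oven [-0.2855  0.2289  0.2205] yaw err -84.6 F [ 0.1 -0.4  0.3] op -0.0001
q [ 0.31 -0.36  2.   -0.01  1.48  0.38]
1.43 [-0.002, -0.013, -0.002, -0.05, 1]
1.48 [-0.002, -0.0, 0.0, 0.0, 1]
1.53 [-0.001, 0.013, 0.004, 0.05, 1]
1.58 [-0.001, 0.026, 0.008, 0.1, 1]
1.63 [-0.001, 0.039, 0.012, 0.15, 1]
1.68 [-0.001, 0.051, 0.017, 0.2, 1]
1.73 [-0.001, 0.063, 0.023, 0.25, 1]
1.78 [-0.001, 0.075, 0.029, 0.3, 1]
1.83 [-0.001, 0.087, 0.036, 0.35, 1]
t 14.2 tcp oven [-0.2858  0.2289  0.2205] yaw err -84.3 F [-0.2  0.5 -0.2] op 0.0002
```

View pics/wrist10.png

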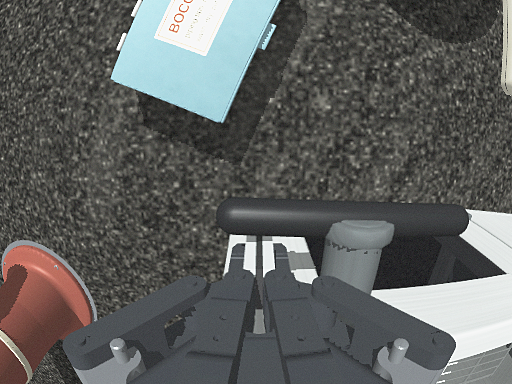

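View pics/top10.png

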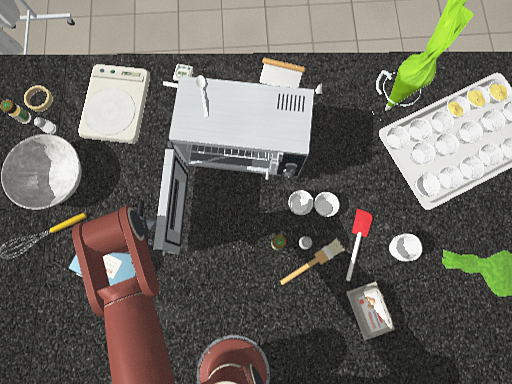

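```bash
python3 -m jog '[[[0,0.006,0.002,0.02,1],[0,0.013,0.004,0.05,1],[0,0.026,0.008,0.1,1],[0,0.039,0.012,0.15,1],[0,0.051,0.017,0.2,1],[0,0.063,0.023,0.25,1],[0,0.07,0.027,0.28,1],[0,0.073,0.028,0.29,1],[0,0.073,0.028,0.29,1],[0,0.073,0.028,0.29,1]]]'
python3 arc.py 1.78 1.83 .05 .056; python3 look.py 11
```

```text
t: 15.2
tool_pos: [0.445, 0.279, 0.2211]
tool_rot: [0.28, 1.535, -0.273]
contact_force: [0.2, -0.2, -0.8]
opening: -0.0004
t 15.2 tcp oven [-0.2652  0.3039  0.2211] yaw err -100.9 F [ 0.2 -0.2 -0.8] op -0.0004
q [ 0.42 -0.19  1.86 -0.01  1.45  0.78]
1.78 [-0.001, 0.003, 0.001, 0.02, 1]
1.83 [-0.001, 0.016, 0.004, 0.07, 1]
t 15.35 tcp oven [-0.2652  0.304   0.2213] yaw err -100.9 F [-0.3 -0.1  0.4] op 0.0001
```

View pics/wrist11.png

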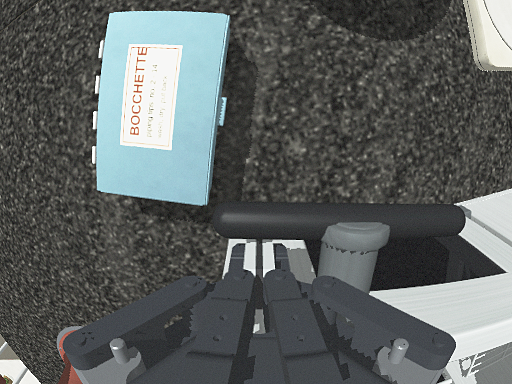

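View pics/top11.png

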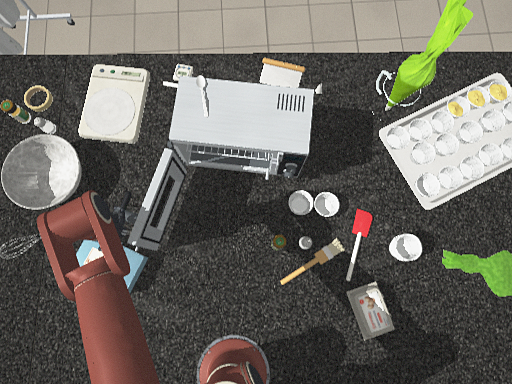

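```bash
python3 -m jog '[[[0,-0.004,0,0,1],[0,-0.009,0,0,1],[0,-0.009,0,0,1],[-0.02,-0.009,0,0,1],[-0.05,-0.009,0,0,1],[-0.09,-0.009,0,0,1],[-0.12,-0.009,0,0,1],[-0.14,-0.009,0,0,1],[-0.14,-0.009,0,0,1],[-0.14,-0.009,0,0,1],[-0.14,-0.009,0,0,1],[-0.14,-0.009,0,0,1]]]'
python3 look.py 12;python3 - <<'E'
from h import *
import cv2
a=cv2.imread("pics/top12.png")[140:265,120:350];cv2.imwrite("pics/top12z.png",cv2.resize(a,None,fx=3.4,fy=3.4,interpolation=2))
E
```

```text
t: 16.55
tool_pos: [0.4387, 0.2701, 0.3589]
tool_rot: [0.279, 1.537, -0.274]
contact_force: [-0.4, -0.0, 0.0]
opening: -0.0003
t 16.7 tcp oven [-0.2698  0.2944  0.36  ] yaw err -100.9 F [-0.4  0.6  0.5] op -0.0005
```

View pics/wrist12.png

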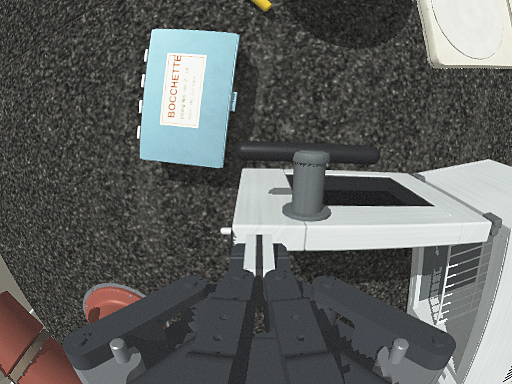

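View pics/top12z.png

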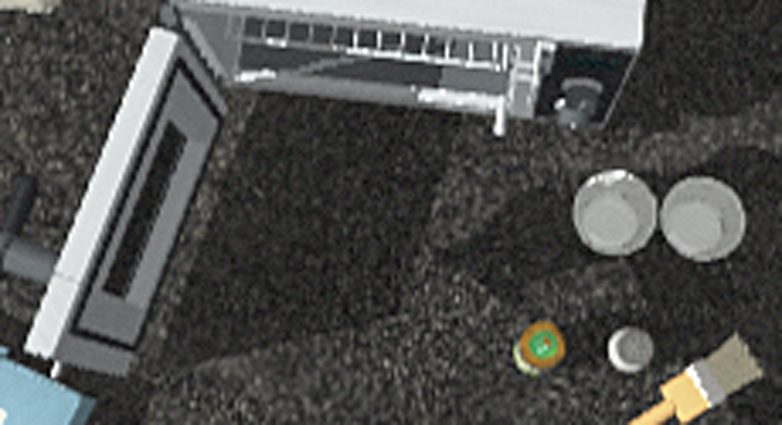

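```bash
python3 - <<'E'
from h import *
a,b=[oven(wplane("wrist12",*p,.235)) for p in [(242,151),(379,155)]]
print("phi",np.arctan2(b[0]-a[0],b[1]-a[1]),np.linalg.norm(a-b))
for n,u,v,z in [("cupa",615,212,.048),("cupb",703,218,.048),("jar",541,344,.105),("shk",630,348,.09)]:
    print(n,plane("top12",120+u/3.4-.35,140+v/3.4-.35,z).round(3))
E
python3 -m jog '[[[0,0,0,0,1],[0,0,0,0,1],[0,0,0,0,1],[0,0,0,0,1],[0,0,0,0,1],[0,0,0,0,1]]]'; python3 look.py 13; python3 - <<'E'
import cv2,numpy as np
a,b=[cv2.imread(f"pics/wrist{k}.png").astype(int) for k in(12,13)];print("mean/max change",abs(a-b).mean(),np.percentile(abs(a-b),99.9))
E
```

```text
phi 1.7777878385208474 0.13231877224704658
cupa [ 0.533 -0.258  0.048]
cupb [ 0.522 -0.345  0.048]
jar [ 0.403 -0.171  0.105]
shk [ 0.395 -0.255  0.09 ]
t: 17.3
tool_pos: [0.439, 0.2703, 0.3601]
tool_rot: [0.28, 1.536, -0.274]
contact_force: [-0.1, -0.7, 0.6]
opening: 0.0
t 17.45 tcp oven [-0.2698  0.2944  0.36  ] yaw err -100.9 F [ 0.3  0.2 -0.1] op -0.0001
mean/max change 5.202319675021702 104.0
```

```bash
python3 - <<'E'
import cv2,numpy as np
a,b=[cv2.imread(f"pics/wrist{k}.png",0)[130:260,220:440] for k in(12,13)]
print(cv2.phaseCorrelate(np.float32(a),np.float32(b)))
cv2.imwrite("pics/d13.png",cv2.resize(np.hstack([a,b]),None,fx=1.8,fy=1.8))
E
```

```text
((0.2765112715974709, 0.6239591965440496), 1.0029477338123713)
```

View pics/d13.png

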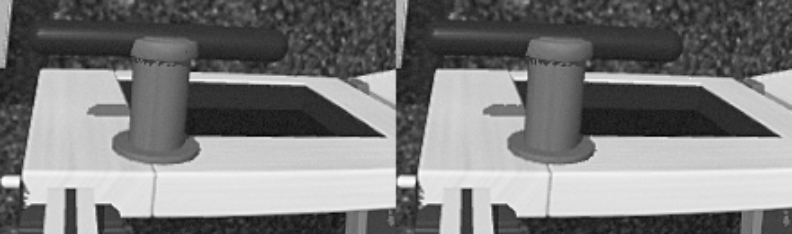

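The two wrist views, 0.75 s apart, differ by only a sub-pixel shift of the whole view, so the door is standing still. I'm handing the job in.

```bash
python3 -c "
from station import ctrl
print(ctrl.finish_job())"
```

```text
the job is handed in; nothing more can be done
None
```

The oven door now stands open at about 1.77 rad (about 101°), and I have handed the job in; no verdict was reported.

- **Vent catch:** I pushed the left end of the handle down and the door sprang onto the catch. I measured it at about 0.05–0.06 rad, within the required 0.04–0.085. It stayed there for about 4 s, from roughly 5.2 s to 9.5 s.
- **Release and swing:** I pushed the right end down until the catch let go, and the door came out to about 0.165 rad. I then hooked the closed fingertips behind the bar and swung the door open at about 0.5 rad/s. The highest force I read was about 14 N at the tool (limit 60 N on the handle), though I only read it at the end of each move.
- **Last checks:** After I backed off and lifted clear, two wrist pictures 0.75 s apart showed the door in the same place, with only a sub-pixel shift of the whole view. The contact force was at noise level. Both cups, the jar and the shaker were within about 2 mm of where they started, by the top camera.
- **Small disagreement:** The final door angle came out as 1.76 rad from the tool's turn and 1.78 rad from the wrist picture. The bar also measured 132 mm there against its real 138 mm. Both angles are well past the required 1.6 rad.

The job took about 17.5 s of the 64 s allowed.

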